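# Step the jam jar's day counter to five dots

## Task

Two identical push-button day counters stand on the worktop, each in front of the food whose days in the kitchen it counts. The jam is now on its fifth day: press the button of the counter in front of the jam jar, fully down and up again, as many times as it takes until the face with five dots lies level on top of its drum. Do not press the button of the counter in front of the tomato.

Things in the scene. Friction and masses are not known exactly. Their poses are not given: they have to be found in the camera images.
- jam_drum (a joint): Jam counter's white six-sided drum, 44 mm wide, level axle 45 mm up, faces with 1 to 6 black dots. Rad: 0 = one dot on top, +1.047 a step, five dots at 4.19 (or + 6.28; it counts on over full turns). Each full press rolls the next higher number (after six, one) up from behind; a detent holds it level. Starts at 1, 2 or 3 dots; rarely between two faces, and the next press then levels it.
- jam_button (a joint): Push button of the jam counter: bare metal cap, 32 by 36 mm, slides straight down. Value in m: 0 up, 0.013 at the bottom stop. A spring lifts it when released; it must come fully up (under 0.001) between presses to catch the next tooth. Pressing takes 2 to 5 N, more at the stop; the drum steps over at about 10 mm.
- jam_button_top (a point): Centre of the top of the jam counter's cap, 82 mm above the worktop when up. The counter is a grey block, 130 x 84 mm, fixed, turned at most 17 degrees from square: button on the robot's side, drum axle 60 mm behind the cap's centre (drum 80 mm high), jam jar (pink, gold lid, 101 mm tall) 155 mm behind it. The block round the cap is 58 mm high.
- tomato_button (a joint): The same button on the like counter in front of the tomato (69 mm across); value in m, 0 up, 0.013 down. Not to be pressed. The two counters may swap places: one left, one right of the middle, their centres at least 0.24 m apart.
Mind the look-alikes: they are no part of the job. Leave any purple look-alike of the part that bears jam_drum alone.

How it is judged:
By the outcome, as a careful person would: the job done as asked, in the order asked, and still so for the second after the job is handed in, with the robot touching nothing.
It also fails if it takes over 38 s, if anything falls off the work surface, if the arm or the gripper's body presses on something with over 40 N, if the wrist force passes 120 N, or if a joint passes its speed limit or range.

## Robot

A 6-joint arm with a two-finger parallel gripper is mounted at the origin on a cart in front of the work surface, level with it; the furniture and walls round the work are solid. World frame = base frame: x ahead of the robot, y to its left, z up, the work surface at z = 0. Lengths are in mm, angles in degrees, forces in N, time in s.
With the tool pointing down it reaches from about 300 to 850 mm from the base axis. Payload 4.2 kg.
Tool frame: the origin (TCP) lies between the finger pads; the fingertips stand 11 mm ahead of it and the grasp point (between the pads) lies 8 mm behind it (env.tips_ahead is the distance from the TCP to the fingertips, in mm); z points along the fingers, y is the line along which they close (so a half turn about z gives the same grasp; the last joint's range is limited). The gripper opens to 91 mm and grips with 3 to 60 N. Pads are 32 mm wide; open, the fingers measure 118 mm over their backs; the gripper's body (76 mm by 178 mm) begins 60 mm behind the grasp point.
Start: joints at [74.542, 18.312, 89.639, -0, 72.044, -1.146], TCP at [142.147, 557.168, 224.976] pointing down, gripper open.
Joint ranges: [-177.97, 177.97], [-48.28, 115.42], [12.27, 149.76], [-77.06, 257.06], [2.81, 150.46], [-146.56, 146.56]. Speed limits (degrees/s): [147.25, 147.25, 180, 180, 180, 180].

## Interface

Orientations are given as [roll, pitch, yaw] about the fixed x, y, z axes, in that order (R = Rz(yaw) Ry(pitch) Rx(roll)).
In Python, from workcell import env, cams gives the robot as it stands.
- The arm moves only by the tool step_arm, never from a script. Its arguments are lists of equal length, an entry for each row: "linear": the shift along the tool's x, y, z in units of 30 cm (1.0 is 30 cm), a list of three; "turn": the turn about the tool's z in units of 360 degrees (1.0 is 360 degrees). In form: {"linear": [[tx, ty, tz], ...], "turn": [turn, ...]}. A call has 1 to 20 rows; each row is the pose to reach, as a shift and turn from the pose commanded when the call began, along the tool's axes at that moment, turning the shorter way round; what a row does not reach only later rows make up. A row lasts 1/8 s, in which the tool goes at most 62.5 mm and 10.7 degrees, less where a joint would pass 70% of its speed; a pose out of reach is approached as far as the arm can. A call with a number of a shift or a turn outside -1 to 1 is refused whole. A call with a gripper value outside its range is refused whole. "fingers" is the closure, from -1 (fully open) to 1 (shut), so that 0 is half open, set as the call begins (left out, the last holds). The fingers move at their own pace and stop on an object; "force" is the grip in N (left out, the last holds). Time passes only in rows, so rows that repeat a pose let the fingers close. It gives the time, the measured TCP pose, the force, the opening and the grip force at its end, in the units of the state.
- env.state(): the state, without advancing time (a new reading comes with each control period).
- cams.grab_frame(name): name is "side" or "top" or "wrist"; returns a dict with "color" (420x560x3 uint8, blue, green, red), "fx", "fy", "cx", "cy" (pixels), "extrinsics" (4x4, takes a point from camera to world coordinates); the wrist camera has in their place "tool_from_camera" (4x4, takes a point from camera to tool coordinates, whose origin is the TCP and whose axes are the flange's). Camera axes: x right, y down, z forward; pixel columns grow to the right and rows downward; lengths in mm; the calibration is good to about 2 mm. A picture is of the moment at which its call begins: read the wrist's pose just before it. There is no depth.
- env.job_done(): hands the job in; it is judged then, once.
The state is a dict: "time_s": time; "qpos": joint angles; "qvel": joint speeds; "effort": joint torques, N m; "ee_pos": TCP position; "ee_rot": TCP orientation; "force": force on the tool from outside, world axes, zero at the start; "torque": the same for the moment, N m; "gripper_width": finger opening in mm; "gripper_force": force on a finger pad.
Only numpy, scipy, OpenCV 4.12 (cv2) and the standard library are available. Lean on these libraries where they do the work, as an engineer would, in place of code of your own. Each camera call takes 0.05 s, during which the arm holds its last target. There are 200 camera calls.

## Working session

There is one attempt and no reset: what is moved stays moved. The work goes in short steps, Python scripts to look and compute and a tool call to move; the robot and the scene stay as the last step left them, time stands still between calls to the robot, and variables do not carry over. Pictures are saved under pics/ and viewed, at most 10 in all, crops included, and the job is handed in when it is done.

Besides the shell and the picture viewer there is one more tool, called after "Emit:" as name(argument=value, ...) on one line, values as JSON. step_arm: Moves the arm, as the interface text tells. Its arguments: {"type":"object","properties":{"linear":{"type":"array"},"turn":{"type":"array"},"fingers":{"type":"number"},"force":{"type":"number"}},"required":["linear","turn"]}

```bash
mkdir -p pics
python3 - <<'E'
from workcell import env,cams
import cv2,numpy as np,pickle
s=env.state();print(s['time_s'],s['ee_pos'],s['ee_rot'],s['gripper_width'])
d={n:cams.grab_frame(n) for n in('top','side')}
pickle.dump(d,open('f0.pkl','wb'))
for n in d: cv2.imwrite(f'pics/{n}0.png',d[n]['color']);print(n,d[n]['fx'],d[n]['cx'],d[n]['cy'],np.round(d[n]['extrinsics'],3).tolist())
E
```

```text
0.0 [142.00973004 556.68995463 224.11779274] [-1.79900858e+02 -1.76895322e-04  1.65690249e+02] 91.15254647875597
top 488.6981035923861 281.96658000956904 213.35379189361262 [[0.178, -0.786, 0.592, -494.041], [-0.984, -0.135, 0.117, -7.443], [-0.012, -0.603, -0.797, 1389.129], [0.0, 0.0, 0.0, 1.0]]
side 388.68627748509573 273.4540489732722 208.3494582865831 [[-0.956, -0.196, 0.217, 171.879], [-0.293, 0.634, -0.715, 1164.499], [0.003, -0.748, -0.664, 943.398], [0.0, 0.0, 0.0, 1.0]]
```

View pics/top0.png

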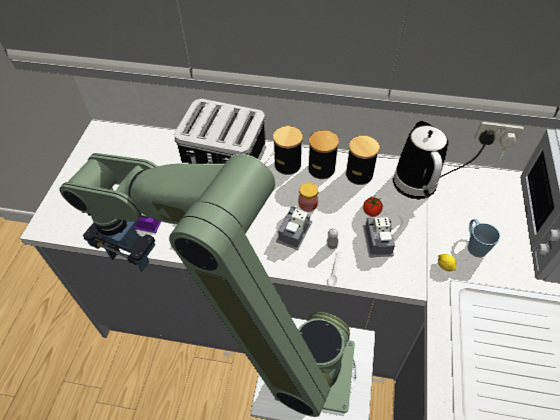

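View pics/side0.png

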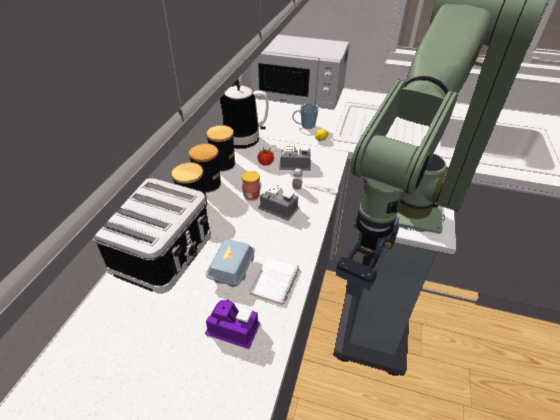

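The jam counter is the left one, at about (293,226) in the top view and (279,201) in the side view. The tomato's counter is on the right. I'll enlarge the jam counter.

Run:
```python
import cv2,numpy as np,pickle
d=pickle.load(open('f0.pkl','rb'))
a=d['top']['color'][175:255,265:345];b=d['side']['color'][165:225,240:310]
r=lambda i,k:cv2.resize(i,None,fx=k,fy=k,interpolation=cv2.INTER_CUBIC)
A=r(a,5);B=r(b,5.7);B=cv2.resize(B,(395,400)) if 0 else B
h=max(A.shape[0],B.shape[0]);o=np.zeros((h,A.shape[1]+B.shape[1],3),np.uint8)
o[:A.shape[0],:A.shape[1]]=A;o[:B.shape[0],A.shape[1]:]=B
cv2.imwrite('pics/crop1.png',o);print(A.shape,B.shape)
```

```text
(400, 400, 3) (342, 399, 3)
```

View pics/crop1.png

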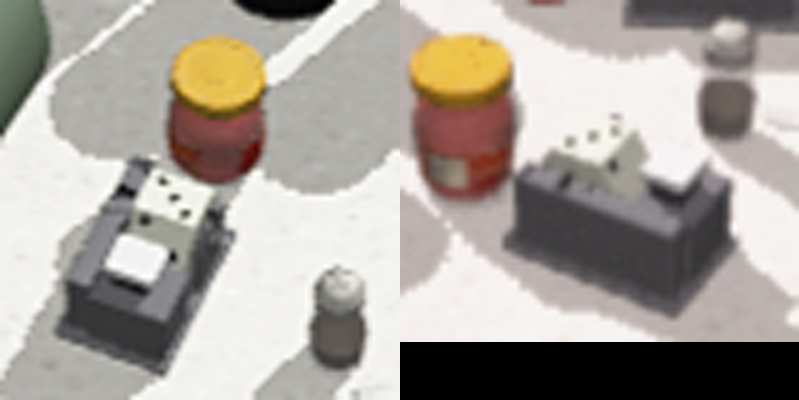

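The jam drum shows three dots in a diagonal, with the two-dot face in front, so it should need 2 presses. The cap centre is at about (292,226) in top and (288,194.5) in side. The lid centre is at about (308.6,190) in top and (280-ish crop) in side.

```bash
cat > h.py <<'E'
import numpy as np
from scipy.spatial.transform import Rotation as Ro
def onplane(f,u,v,z,T=None):
    T=f['extrinsics'] if T is None else T
    d=T[:3,:3]@[(u-f['cx'])/f['fx'],(v-f['cy'])/f['fy'],1];o=T[:3,3]
    return o+d*(z-o[2])/d[2]
def shift(s,p): # tool-axis shift, units of 300mm
    return Ro.from_euler('xyz',s['ee_rot'],degrees=True).inv().apply(np.array(p)-s['ee_pos'])/300
E
python3 - <<'E'
from h import *;import pickle
from workcell import env
d=pickle.load(open('f0.pkl','rb'))
c=[onplane(d['top'],292,226,82),onplane(d['side'],287.9,194.5,82)]
j=[onplane(d['top'],308.6,190.2,101),onplane(d['side'],240+(462-400)/5.7-.4,165+63/5.7-.4,101)]
print(np.round(c),np.round(j))
s=env.state();m=np.mean(c,0);jm=np.mean(j,0);print(np.linalg.norm((jm-m)[:2]),np.degrees(np.arctan2(*(jm-m)[1::-1])))
# camera view point: TCP 60mm short, z 200
print(shift(s,[m[0],m[1],225]),shift(s,[m[0]-50,m[1],225]))
from workcell import cams
f=cams.grab_frame('wrist');print(np.round(f['tool_from_camera'],2).tolist())
E
```

```text
[[431. 143.  82.]
 [427. 152.  82.]] [[576. 109. 101.]
 [579. 112. 101.]]
152.78068719217106 -13.943249950192095
[-1.26361449e+00 -1.08557350e+00 -9.48416384e-04] [-1.10211869e+00 -1.12676670e+00 -8.82657549e-04]
[[-0.0, -0.96, -0.27, 77.27], [1.0, -0.0, -0.0, -0.02], [0.0, -0.27, 0.96, -159.95], [0.0, 0.0, 0.0, 1.0]]
```

Emit:
step_arm(linear=[[-0.14,-0.14,0],[-0.28,-0.28,0],[-0.42,-0.42,0],[-0.56,-0.56,0],[-0.6,-0.6,0]], turn=[0,0,0,0,0], fingers=1, force=20)

```text
time_s: 0.78
ee_pos: [272.8, 335.8, 224.9]
ee_rot: [-180.0, 0.0, 165.5]
force: [0.0, 0.3, -0.4]
gripper_width: 44.0
gripper_force: 0.0
```

Emit:
step_arm(linear=[[-0.14,-0.13,0],[-0.28,-0.26,0],[-0.42,-0.38,0],[-0.52,-0.48,0],[-0.52,-0.48,0],[-0.52,-0.48,0]], turn=[0,0,0,0,0,0])

```text
time_s: 1.52
ee_pos: [387.4, 160.9, 224.8]
ee_rot: [180.0, -0.0, 165.7]
force: [-0.8, 0.2, -1.6]
gripper_width: 0.4
gripper_force: 0.0
```

Run:
```python
from workcell import env,cams
import cv2,pickle
s=env.state();f=cams.grab_frame('wrist');pickle.dump((s,f),open('w1.pkl','wb'))
cv2.imwrite('pics/w1.png',f['color']);print(s['time_s'],s['ee_pos'],s['ee_rot'],s['force'],s['gripper_width'])
```

```text
1.525 [387.41048996 160.93761252 224.78855825] [ 1.79966275e+02 -4.65062558e-02  1.65689116e+02] [-0.80630362  0.1920144  -1.59171528] 0.3699517243962422
```

View pics/w1.png

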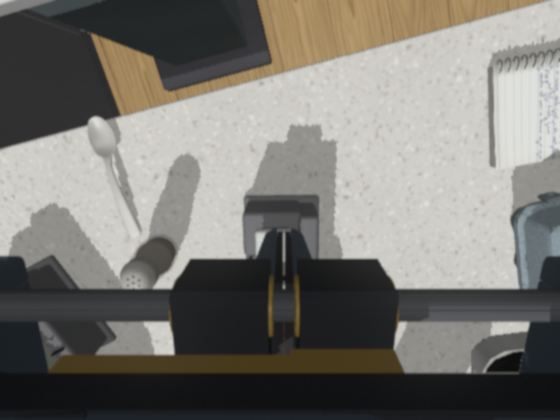

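The wrist view shows the counter lined up with the tool. The block's front edge runs from (245,197) to (319,197), the cap's left edge is at about (256,235), and the fingers hide the drum. I'll use the block's centreline for the sideways fix.

Run:
```python
from h import *;import pickle
s,f=pickle.load(open('w1.pkl','rb'))
T=np.eye(4);T[:3,:3]=Ro.from_euler('xyz',s['ee_rot'],degrees=True).as_matrix();T[:3,3]=s['ee_pos'];W=T@f['tool_from_camera']
a=onplane(f,245,199,58,W);b=onplane(f,319,199,58,W);m=(a+b)/2;print(a,b,np.linalg.norm(a-b))
ed=b-a;u=np.array([-ed[1],ed[0],0]);u/=np.linalg.norm(u); u*=np.sign(u[0]);print(u,np.degrees(np.arctan2(u[1],u[0])))
d=pickle.load(open('f0.pkl','rb'))
for q in ([431,143],[427,152],[429,147.5]):
  r=np.array(q)-m[:2];print('along',r@u[:2],'side',u[0]*r[1]-u[1]*r[0])
r=(np.array([577.5,110.5])-m[:2]);print('jar',r@u[:2],'side',u[0]*r[1]-u[1]*r[0])
for z in(45,70,82):print(z,onplane(f,256,235,z,W)-m)
n=m[:2]+u[:2]*(np.array([2,6.])-0).mean()*0
for al in(25,30,34,36,40):
  p=m[:2]+u[:2]*al;print(al,p,shift(s,[p[0],p[1],s['ee_pos'][2]]))
```

```text
[385.32385949 123.02940486  58.        ] [402.91972594 191.63851719  58.        ] 70.82954758567703
[ 0.968651   -0.24842551 -0.        ] -14.38436149019995
along 39.2830340565531 side -4.723118295503117
along 33.172600458257484 side 3.0010386967401264
along 36.22781725740529 side -0.861039799381496
jar 189.2642351017468 side 0.19006122912207957
45 [ 33.51132302 -36.21383327 -13.        ]
70 [ 25.05043284 -31.88968024  12.        ]
82 [ 20.98920556 -29.81408679  24.        ]
25 [418.3380678  151.12332329] [-1.07979245e-01 -6.21650102e-03 -9.13045321e-05]
30 [423.18132282 149.88119574] [-1.24645892e-01 -6.23786688e-03 -1.04845220e-04]
34 [427.05592683 148.8874937 ] [-1.37979210e-01 -6.25495957e-03 -1.15677769e-04]
36 [428.99322884 148.39064268] [-1.44645869e-01 -6.26350591e-03 -1.21094044e-04]
40 [432.86783285 147.39694065] [-1.57979187e-01 -6.28059860e-03 -1.31926594e-04]
```

Emit:
step_arm(linear=[[-0.14,-0.006,0],[-0.14,-0.006,0.15],[-0.14,-0.006,0.3],[-0.14,-0.006,0.4],[-0.14,-0.006,0.42],[-0.14,-0.006,0.44],[-0.14,-0.006,0.46],[-0.14,-0.006,0.46]], turn=[0,0,0,0,0,0,0,0])

```text
time_s: 2.58
ee_pos: [428.6, 148.6, 87.7]
ee_rot: [179.9, 0.1, 165.7]
force: [-0.7, 1.8, 1.5]
gripper_width: 0.4
gripper_force: 1.1
```

Emit:
step_arm(linear=[[0,0,0.01],[0,0,0.02],[0,0,0.025],[0,0,0.028],[0,0,0.028]], turn=[0,0,0,0,0])

```text
time_s: 3.2
ee_pos: [428.5, 148.1, 80.0]
ee_rot: [180.0, 0.1, 165.7]
force: [-2.3, 0.2, 14.4]
gripper_width: 0.4
gripper_force: 7.6
```

The cap reached its stop with 14 N at the tool. I'll release it and check the drum.

Emit:
step_arm(linear=[[0,0,-0.02],[0,0,-0.1],[0,0,-0.25],[0.1,0,-0.35],[0.2,0,-0.35],[0.2,0,-0.35]], turn=[0,0,0,0,0,0])

```text
time_s: 3.95
ee_pos: [367.8, 162.4, 183.3]
ee_rot: [-179.9, -0.1, 165.8]
force: [0.2, -0.2, 0.1]
gripper_width: 0.4
gripper_force: 0.0
```

```bash
cat > look.py <<'E'
from workcell import env,cams
import cv2,numpy as np,sys
a=cams.grab_frame('top')['color'][175:255,265:345];b=cams.grab_frame('side')['color'][155:235,235:315]
cv2.imwrite(sys.argv[1],cv2.resize(np.hstack([a,b]),None,fx=5,fy=5,interpolation=cv2.INTER_CUBIC))
s=env.state();print(s['time_s'],s['ee_pos'],s['force'])
E
python3 look.py pics/c2.png
```

```text
4.05 [369.91330996 162.5803023  183.26501441] [-0.62867094  0.25173815 -0.34495023]
```

View pics/c2.png

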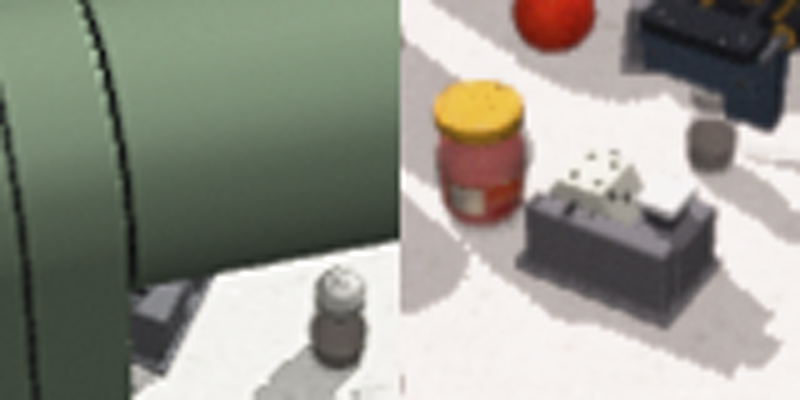

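The side view shows four dots on top, level, with the cap up. One more press is needed, along the same path reversed.

Emit:
step_arm(linear=[[-0.1,0,0],[-0.2,0,0],[-0.2,0,0.15],[-0.2,0,0.25],[-0.2,0,0.29],[-0.2,0,0.31],[-0.2,0,0.33],[-0.2,0,0.34],[-0.2,0,0.347],[-0.2,0,0.35],[-0.2,0,0.35]], turn=[0,0,0,0,0,0,0,0,0,0,0])

```text
time_s: 5.42
ee_pos: [428.5, 148.2, 80.1]
ee_rot: [179.9, 0.1, 165.7]
force: [-2.9, -2.1, 11.2]
gripper_width: 0.4
gripper_force: 5.9
```

Emit:
step_arm(linear=[[0,0,-0.02],[0,0,-0.1],[0,0,-0.25],[0.1,0,-0.35],[0.2,0,-0.35],[0.2,0,-0.35]], turn=[0,0,0,0,0,0])

```text
time_s: 6.18
ee_pos: [368.5, 163.3, 184.0]
ee_rot: [179.9, 0.0, 165.8]
force: [1.1, -0.6, 0.0]
gripper_width: 0.2
gripper_force: 0.0
```

```bash
python3 look.py pics/c3.png
```

```text
6.275 [370.31793739 163.14535616 183.72423299] [-0.47774513  0.40982185 -0.01039074]
```

View pics/c3.png

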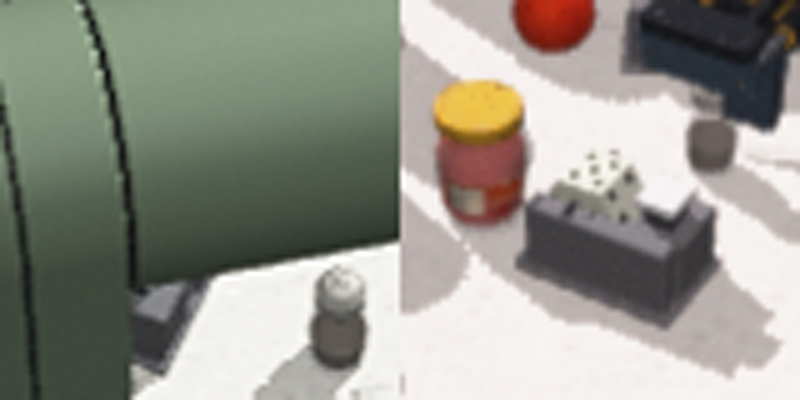

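The side view now shows five dots level on top, with the cap up and the gripper clear.

```bash
python3 -c "
from workcell import env
print(env.job_done())"
```

```text
the job is handed in; nothing more can be done
None
```

The jam counter started at three dots; after two full presses it shows five dots level on top, the tomato counter's button was not pressed, and the job is handed in at about 6.3 s.

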